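# Seat the slide carrier on the microscope stage

### The arm

A 6-joint arm with a two-finger parallel gripper is mounted at the origin on the work surface. World frame = base frame: x ahead of the robot, y to its left, z up, the work surface at z = 0. Lengths are in m, angles in rad, forces in N, time in s.
With the tool pointing down it reaches from about 0.275 to 0.875 m from the base axis. Payload 12.5 kg.
Tool frame: the origin (TCP) lies on the centre line of the jaws, within the pads' length; the fingertips stand 19 mm ahead of it and the grasp point (between the pads) is the TCP; y points along the fingers, z is the direction in which the jaws open and shut, and the axes are right-handed (so a half turn about y gives the same grasp; the last joint's range is limited). The gripper opens to 85 mm and grips with 20 to 120 N. Pads are 22 mm wide; open, the fingers measure 114 mm over their backs; the gripper's body (76 mm by 85 mm) begins 54 mm behind the grasp point. The pads swing forward as they close: fully open they stand 13 mm farther back than shut.
Start: joints at [1.136, 0.351, 1.652, -0, 1.139, -0.085], TCP at [0.188, 0.517, 0.25] pointing down, gripper open.
Joint ranges: [-2.75, 2.75], [-0.79, 2.1], [0.01, 2.65], [-1.57, 4.71], [0.07, 3.14], [-2.87, 2.87]. Speed limits (rad/s): [2.22, 2.22, 2.79, 3.14, 3.14, 3.14].

### API

Orientations are given as a rotation vector (axis times angle).
In Python, from rig import env gives the robot as it stands.
- The arm moves only by the tool carry_out, never from a script. Its argument "targets" is text: rows parted by semicolons, each of 7 numbers parted by spaces: the shift along the world's x, y, z in cm, then the turn, a rotation vector about the world's x, y, z in degrees, then the finger opening in cm, from 0 to 8.54. In form: dx dy dz wx wy wz gripper; .... A call has 1 to 20 rows; each row is the pose to reach, as a shift and turn from the pose commanded when the call began; what a row does not reach only later rows make up. A row lasts 1/12 s, in which the tool goes at most 41.7 mm and 7.16 degrees, less where a joint would pass 70% of its speed; a pose out of reach is approached as far as the arm can. A call with a gripper value outside its range is refused whole. The fingers move at their own pace and stop on an object; "squeeze" is the grip in N (left out, the last holds). Time passes only in rows, so rows that repeat a pose let the fingers close. It gives the time, the measured TCP pose, the force and the opening at its end, in the units of the state.
- env.get_state(): the state, without advancing time (a new reading comes with each control period).
- env.read_camera(name): name is "scene" or "side" or "wrist"; returns the picture (384x512x3 uint8, blue, green, red); there is no depth.
- env.camera_params(name): a dict with "fov_y" (degrees; the focal length in pixels is half the picture's height over the tangent of half this angle, whatever the lens; pixels are square), "cx", "cy" (the principal point, pixels), "distortion" ([k1, k2, p1, p2, k3] as OpenCV has them; the pictures are not rectified), "R" (3x3) and "t" (3): a world point X has camera coordinates R X + t. Camera axes: x right, y down, z forward; pixel columns grow to the right and rows downward; lengths in m; the calibration is good to about 2 mm. A picture is of the moment at which its call begins: read the wrist's pose just before it. camera_params takes no time and is no camera call; for the wrist camera it gives the pose at the moment of the call.
- env.finish_job(): hands the job in, once; it reports no verdict.
The state is a dict: "time": time; "joints": joint angles; "qvel": joint speeds; "tau": joint torques, N m; "position": TCP position; "orientation": TCP orientation; "force": force on the tool from outside, world axes, zero at the start; "moment": the same for the moment, N m; "grip_width": finger opening in m.
Only numpy, scipy, OpenCV 4.12 (cv2) and the standard library are available. Lean on these libraries where they do the work, as an engineer would, in place of code of your own. Each camera call takes 0.05 s, during which the arm holds its last target.

### The job

The plate with four slides has been put down carelessly on the video microscope's stage and lies propped up on the two locating pins. With your fingertips, nudge it sideways over the stage until its two holes drop over the pins and it lies flat, then take your hand away. Do not pick the plate up or prise it up, and leave the bottles and the other things around it where they are.

Things in the scene. Friction and masses are not known exactly. Their poses are not given: they have to be found in the camera images.
- carrier: The slide carrier: loose bare-aluminium plate, 130 (x) x 170 (y) x 8 mm, 0.38 to 0.63 kg, four slides let in flush, their white label ends towards the robot. Origin: centre of its underside; x away from the robot, y left, z up. At the start its near edge rests on the stage and its far part on the pin tops: it slopes up away from the robot by about 4.5 degrees. A push of a few newtons slides it.
- hole_left (a point): Centre, at the underside, of the carrier's round hole: 11 mm, right through, 35 mm in +x and 65 mm in +y (left) of the plate's centre. At the start the plate lies 11 to 20 mm too near the robot, up to 14 mm too far left or right, and twisted by up to 0.09 rad. It drops by its own weight once both holes are over the pins, and the pins then stop it.
- hole_right (a point): Centre, at the underside, of the carrier's slotted hole: 11 mm in x by 16 mm in y, right through, 35 mm in +x and 65 mm in -y (right) of the plate's centre. The plate's edges are square and catch best with the fingertips just clear of the stage.
- stage (a point): Centre of the upper face of the microscope's stage: fixed flat black plate, 230 (x) x 290 (y) mm, 52 mm above the bench; x away from the robot, y left, z up; turned -0.35 to 0.15 rad. A seated carrier is centred here and square with the stage (50 mm of stage free before and behind it, 60 mm at each side); fine white corner lines on the stage frame it.
- pin_left (a point): Top of the left locating pin fixed in the stage: steel, 8 mm across, straight for 5 mm, then a hemisphere, 9 mm tall in all; 35 mm in +x and 65 mm in +y of the stage's centre. It belongs in the carrier's round hole, with 1.5 mm of play all round, and then stands 1 mm above the plate's upper face.
- pin_right (a point): Top of the right locating pin: the same, 35 mm in +x and 65 mm in -y of the stage's centre. It belongs in the carrier's slot.
- stand: The fixed microscope stand that carries the stage: origin on the bench below the stage's centre, axes as the stage's. Column 44 mm across at the foot, 340 mm tall, 158 mm in +x and 122 mm in -y of the origin. Its camera boom is swung out over the bench to the right (-y): boom 272 mm above the bench, camera 352 mm in -y, its ring light 190 mm above the bench.
- oil_bottle: Bystander, not part of the job, to be left where it is: small amber oil bottle, 25 mm across and 58 mm tall, standing on the stage's far left corner.
- stain_bottle: Bystander, not part of the job, to be left where it is: amber dropper bottle, 38 mm across and 95 mm tall, on the bench to the left of the stand.
- slide_box: Bystander, not part of the job, to be left where it is: grey slide box, 85 x 102 x 35 mm, on the bench to the right of the stand.
- petri: Bystander, not part of the job, to be left where it is: closed Petri dish, 95 mm across and 16 mm tall, on the bench in front of the stand.
- marker: Bystander, not part of the job, to be left where it is: pen, 125 mm long, lying on the bench in front of the stand.
- forceps: Bystander, not part of the job, to be left where it is: steel forceps, 125 mm long, lying on the bench to the right of the stand.
- beaker: Bystander, not part of the job, to be left where it is: glass beaker, 52 mm across and 70 mm tall, on the bench to the left of the stand.
There are look-alikes about, which are no part of the job. What is meant by the carrier is not orange, red or turquoise, and is the larger of those in its own colour.

How it is judged:
By the outcome, as a careful person would: the job done as asked, in the order asked, and still so for the second after the job is handed in, with the robot touching nothing.
It also fails if it takes over 64 s, if anything falls off the work surface, if the arm or the gripper's body presses on something with over 40 N, if the wrist force passes 120 N, or if a joint passes its speed limit or range.

## Working session

There is one attempt and no reset: what is moved stays moved. The work goes in short steps, Python scripts to look and compute and a tool call to move; the robot and the scene stay as the last step left them, time stands still between calls to the robot, and variables do not carry over. Pictures are saved under pics/ and viewed, and the job is handed in when it is done.

Besides the shell and the picture viewer there is one more tool, called after "Call:" as name(argument=value, ...) on one line, values as JSON. carry_out: Moves the arm, as the interface text tells. Its arguments: {"type":"object","properties":{"targets":{"type":"string"},"squeeze":{"type":"number"}},"required":["targets"]}

```bash
mkdir -p pics; ls; cat > h.py <<'E'
from rig import env
import numpy as np, cv2
def snap(name,fn):
    im=np.array(env.read_camera(name)); cv2.imwrite('pics/'+fn,im); return im
def K(p,h=384):
    f=h/2/np.tan(np.radians(p['fov_y'])/2); return np.array([[f,0,p['cx']],[0,f,p['cy']],[0,0,1]])
def ray(p,uv):
    n=cv2.undistortPoints(np.array([[uv]],float),K(p),np.array(p['distortion'],float))[0,0]
    R=np.array(p['R']);t=np.array(p['t']); return -R.T@t, R.T@np.array([n[0],n[1],1])
def atz(p,uv,z):
    o,d=ray(p,uv); return o+d*(z-o[2])/d[2]
def proj(p,X):
    R=np.array(p['R']); r,_=cv2.Rodrigues(R)
    return cv2.projectPoints(np.array(X,float).reshape(-1,1,3),r,np.array(p['t'],float),K(p),np.array(p['distortion'],float))[0][:,0]
E
python3 - <<'E'
from h import *
print(env.get_state())
for n in ['scene','side','wrist']:
    p=env.camera_params(n); snap(n,n+'0.png'); print(n,p)
E
```

```text
pics
{'time': 0.0, 'joints': array([ 1.13639242e+00,  3.51265556e-01,  1.65241728e+00, -4.25932086e-05,
        1.13909369e+00, -8.45927743e-02]), 'qvel': array([ 2.26494670e-04, -1.03414297e-03, -1.36046216e-03,  2.94492248e-04,
       -1.00251938e-03, -5.66145234e-05]), 'tau': array([ 8.28967168e-04, -5.06114423e+01, -2.91394383e+01, -7.66705602e-05,
        4.60423616e-03, -6.52701061e-06]), 'position': array([0.18834862, 0.51641984, 0.24974494]), 'orientation': array([-1.55447018,  0.27472731, -0.27430703]), 'force': array([ 0.02032622, -0.22835063,  0.37707073]), 'moment': array([-0.0013029 ,  0.00737802, -0.02598591]), 'grip_width': 0.08534243682517734}
scene {'fov_y': 52.15268813998175, 'cx': 253.26282242501009, 'cy': 201.24160109074703, 'distortion': array([0.02624892, 0.        , 0.        , 0.        , 0.        ]), 'R': array([[-0.08359977,  0.99636504, -0.0163644 ],
       [ 0.74261265,  0.05134154, -0.66775032],
       [-0.6644829 , -0.06797618, -0.74420543]]), 't': array([-0.08670364, -0.3129462 ,  1.51532419])}
side {'fov_y': 49.81969554247617, 'cx': 251.91957396819214, 'cy': 188.49990167368125, 'distortion': array([0.00570621, 0.        , 0.        , 0.        , 0.        ]), 'R': array([[ 0.90494696, -0.42531825, -0.01324301],
       [-0.24238214, -0.48963606, -0.8375604 ],
       [ 0.34974547,  0.76115761, -0.54618421]]), 't': array([-0.41211829,  0.25347722,  1.10222677])}
wrist {'fov_y': 70.17226990352535, 'cx': 254.18461278471577, 'cy': 189.98213614354998, 'distortion': array([-0.06735771,  0.        ,  0.        ,  0.        ,  0.        ]), 'R': array([[ 0.34302752,  0.9393236 , -0.00181683],
       [ 0.90563121, -0.33020891,  0.26607176],
       [ 0.24932755, -0.09291532, -0.96395151]]), 't': array([-0.54940387, -0.03430665,  0.37888679])}
```

View pics/scene0.png

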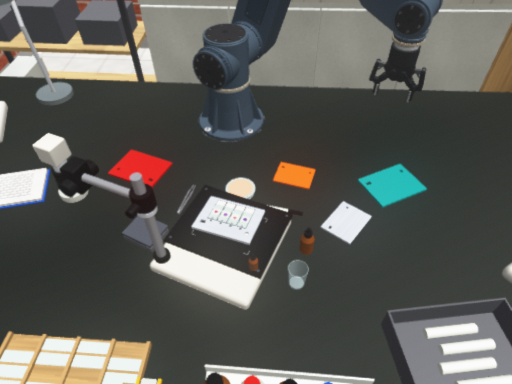

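View pics/side0.png

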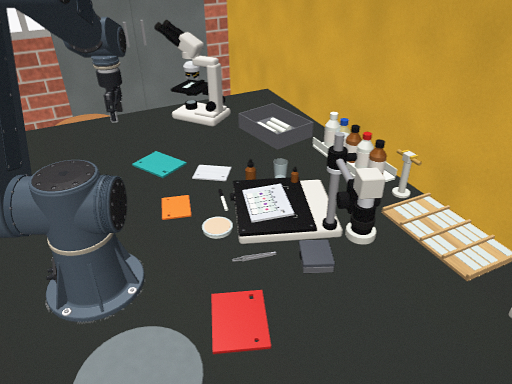

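View pics/wrist0.png

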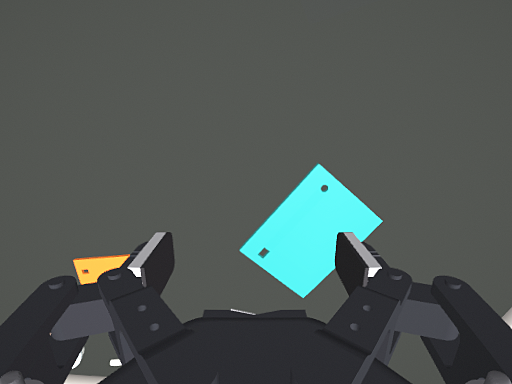

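The scene view shows the stage around (230,230) with the carrier at (230,220), its near side towards the robot at the top. The column is at (160,255), the oil bottle at (253,262). I'll enlarge both views to get corners.

```bash
python3 - <<'E'
from h import *
a=cv2.imread('pics/scene0.png')[170:310,140:320]; cv2.imwrite('pics/s0z.png',cv2.resize(a,None,fx=4.2,fy=4.2,interpolation=cv2.INTER_CUBIC))
a=cv2.imread('pics/side0.png')[165:265,220:360]; cv2.imwrite('pics/d0z.png',cv2.resize(a,None,fx=5.5,fy=5.5,interpolation=cv2.INTER_CUBIC))
E
```

```text
(no output)
```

View pics/s0z.png

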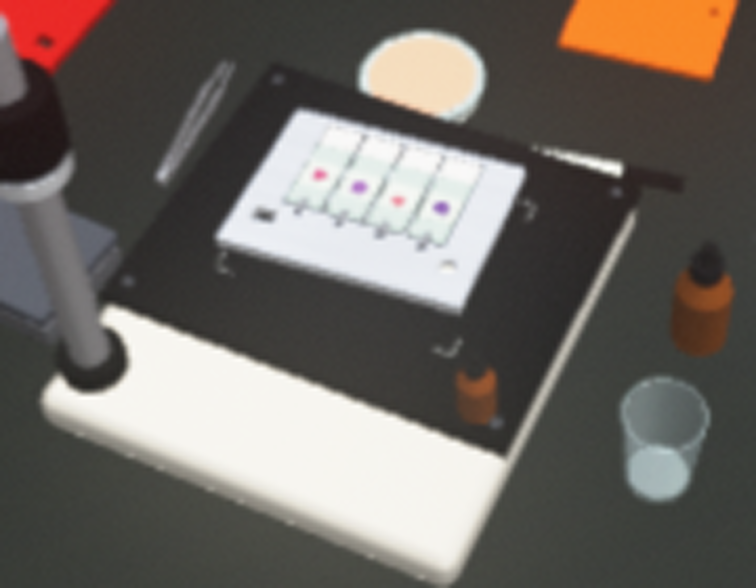

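View pics/d0z.png

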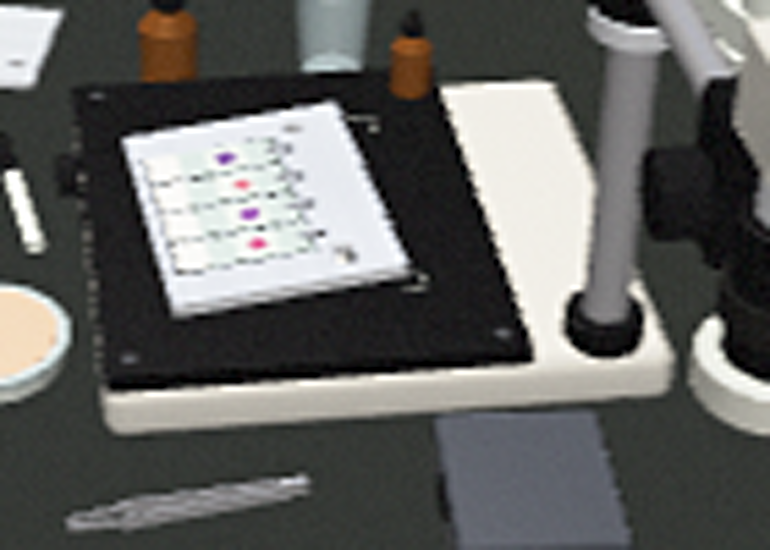

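```bash
python3 - <<'E'
from h import *
p=env.camera_params('scene'); q=env.camera_params('side')
print('scene')
for n,u,v,z in [('NR',270,65,.052),('NL',640,195,.052),('FL',505,458,.052),('FR',105,308,.052),('cNR',297,110,.06),('cNL',525,170,.06),('cFL',463,300,.07),('cFR',218,240,.07)]:
    print(n,atz(p,(140+u/4.2-.4,170+v/4.2-.4),z).round(4))
print('side')
for n,u,v,z in [('NR',105,385,.052),('NL',75,90,.052),('FL',438,85,.052),('FR',532,360,.052),('cNR',178,313,.06),('cNL',123,140,.06),('cFL',335,103,.07),('cFR',410,272,.07)]:
    print(n,atz(q,(220+u/5.5-.4,165+v/5.5-.4),z).round(4))
E
```

```text
scene
NR [ 0.4032 -0.0312  0.052 ]
NL [0.5084 0.2417 0.052 ]
FL [0.7189 0.1648 0.052 ]
FR [ 0.6275 -0.101   0.052 ]
cNR [ 0.4537 -0.0024  0.06  ]
cNL [0.4983 0.1625 0.06  ]
cFL [0.6178 0.1309 0.07  ]
cFR [ 0.5811 -0.0335  0.07  ]
side
NR [ 0.3968 -0.0373  0.052 ]
NL [0.496  0.2363 0.052 ]
FL [0.7026 0.1405 0.052 ]
FR [ 0.607  -0.1174  0.052 ]
cNR [ 0.4526 -0.0082  0.06  ]
cNL [0.495  0.1596 0.06  ]
cFL [0.6208 0.1258 0.07  ]
cFR [ 0.5755 -0.0426  0.07  ]
```

Call:
carry_out(targets="1 -1 1 0 0 0 8.5;3 -3.4 2 0 0 0 8.5;5.4 -6 3 0 0 0 8.5;7.8 -8.7 3 0 0 0 8.5;10.2 -11.4 3 0 0 0 8.5;12.6 -14.1 3 0 0 0 8.5;15 -16.8 3 0 0 0 8.5;17.4 -19.5 3 0 0 0 8.5;19.8 -22.2 3 0 0 0 8.5;22.2 -24.9 3 0 0 0 8.5;24.6 -27.6 3 0 0 0 8.5;27 -30.3 3 0 0 0 8.5;29.4 -33 3 0 0 0 8.5;31.8 -35.7 3 0 0 0 8.5;34 -38.2 3 0 0 0 8.5;35.5 -39.8 3 0 0 0 8.5;36 -40.5 3 0 0 0 8.5;36 -40.5 3 0 0 0 8.5;36 -40.5 3 0 0 0 8.5")

```text
time: 1.73
position: [0.5479, 0.1117, 0.2804]
orientation: [-1.553, 0.275, -0.275]
force: [-0.3, 0.1, -0.6]
grip_width: 0.0851
```

```bash
python3 - <<'E'
from h import *
s=env.get_state();print(s['time'],s['position'],s['orientation'],s['joints'],s['force'])
p=env.camera_params('wrist'); im=snap('wrist','w1.png'); print(p['R'],p['t'])
np.savez('w1.npz',R=p['R'],t=p['t'])
a=im[60:280,110:400]; cv2.imwrite('pics/w1z.png',cv2.resize(a,None,fx=2.7,fy=2.7,interpolation=cv2.INTER_CUBIC))
E
```

```text
1.7333 [0.54794803 0.11166841 0.2804089 ] [-1.55315442  0.27528887 -0.27457485] [ 1.17691941e-01  3.38531624e-01  1.59154894e+00  2.41613494e-04
  1.21191667e+00 -1.10280616e+00] [-0.27958043  0.09629911 -0.61836528]
[[ 3.43579018e-01  9.39123435e-01 -7.94996491e-04]
 [ 9.05445797e-01 -3.31033123e-01  2.65678339e-01]
 [ 2.49241584e-01 -9.20013289e-02 -9.64061403e-01]] [-0.29304354 -0.50145357  0.28106508]
```

View pics/w1.png

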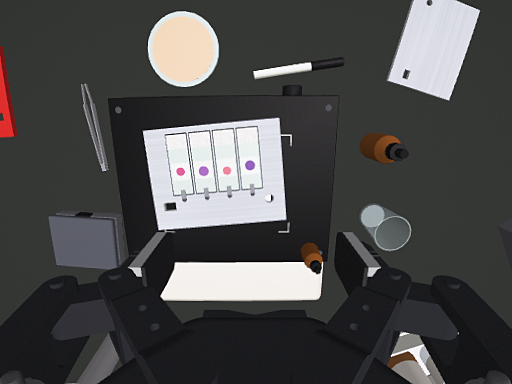

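View pics/w1z.png

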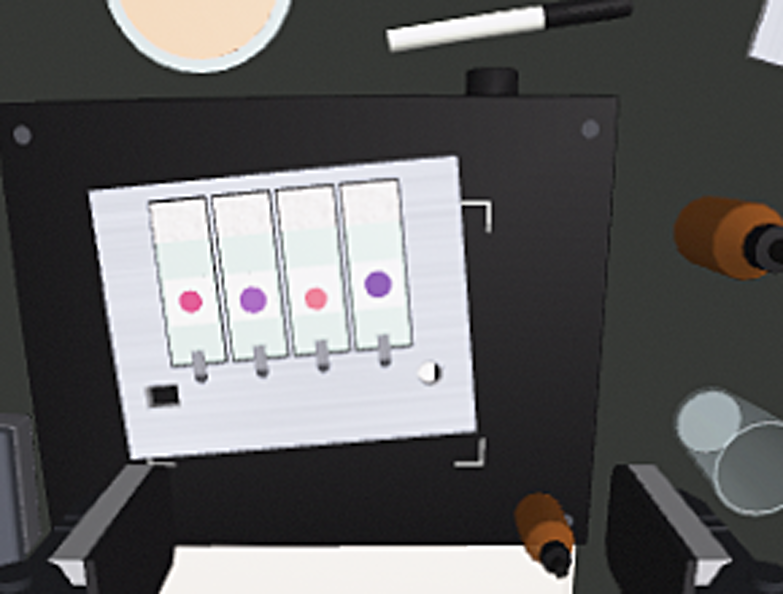

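```bash
python3 - <<'E'
from h import *
from scipy.optimize import least_squares
p=env.camera_params('wrist'); d=np.load('w1.npz'); p['R']=d['R'];p['t']=d['t']
f=lambda u,v:(110+(u+.5)/2.7-.5,60+(v+.5)/2.7-.5)
for n,u,v,z in [('sNL',618,96,.052),('sFL',587,545,.052),('sNR',-3,103,.052),('scNL',590,129,.052),('scNR',22,135,.052),('scFL',568,520,.052),('LNL',490,202,.052),('LFL',483,464,.052),
 ('cNR',89,190,.060),('cNL',457,156,.060),('cFL',476,431,.070),('cFR',131,459,.070),('hL',429,373,.0677),('hR',163,395,.0677)]:
    print(n,atz(p,f(u,v),z)[:2].round(4))
E
```

```text
sNL [0.4974 0.2412]
sFL [0.7134 0.164 ]
sNR [ 0.4002 -0.029 ]
scNL [0.5072 0.2247]
scNR [ 0.4176 -0.0242]
scFL [0.6953 0.1585]
LNL [0.5232 0.1707]
LFL [0.6487 0.1259]
cNR [ 0.4529 -0.0019]
cNL [0.4976 0.1623]
cFL [0.6227 0.1286]
cFR [ 0.5786 -0.036 ]
hL [0.5878 0.1168]
hR [ 0.5542 -0.0077]
```

Stage centre is about (0.557, 0.067), yaw −0.344. The carrier centre is about (0.5375, 0.0635), yaw −0.264. In stage axes it lies 17 mm near, 9.6 mm right and is twisted +0.08 rad. First I'll go to the plate's right side with the fingers shut.

Call:
carry_out(targets="-0.5 -2 0 0 0 0 0;-1.4 -5 0 0 0 0 0;-2.3 -8 0 0 0 0 0;-3.2 -11 0 0 0 0 0;-4 -14 0 0 0 0 0;-4.4 -15.3 0 0 0 0 0;-4.4 -15.3 -2 0 0 0 0;-4.4 -15.3 -5 0 0 0 0;-4.4 -15.3 -8 0 0 0 0;-4.4 -15.3 -11 0 0 0 0;-4.4 -15.3 -14 0 0 0 0;-4.4 -15.3 -16.5 0 0 0 0;-4.4 -15.3 -18 0 0 0 0;-4.4 -15.3 -18.5 0 0 0 0;-4.4 -15.3 -18.5 0 0 0 0")

```text
time: 3.03
position: [0.5038, -0.0403, 0.0948]
orientation: [-1.553, 0.275, -0.272]
force: [0.3, 0.3, -0.6]
grip_width: -0.0
```

```bash
cat > look.py <<'E'
from h import *
import sys
def look(tag,views):
    s=env.get_state();print(s['time'],s['position'].round(4),s['orientation'].round(4),s['force'].round(2),s['grip_width'])
    for n in views:
        p=env.camera_params(n); im=snap(n,f'{n}_{tag}.png')
        if n=='wrist': np.savez(f'w_{tag}.npz',R=p['R'],t=p['t'])
        else:
            x0,x1,y0,y1,k=(150,300,160,270,5) if n=='scene' else (215,355,145,265,5)
            cv2.imwrite(f'pics/{n}_{tag}.png',cv2.resize(im[y0:y1,x0:x1],None,fx=k,fy=k,interpolation=cv2.INTER_CUBIC))
look(sys.argv[1],sys.argv[2:])
E
python3 look.py a side wrist
```

```text
3.0333 [ 0.5038 -0.0403  0.0948] [-1.5534  0.2748 -0.2721] [ 0.33  0.32 -0.61] -2.024339378856639e-05
```

View pics/side_a.png

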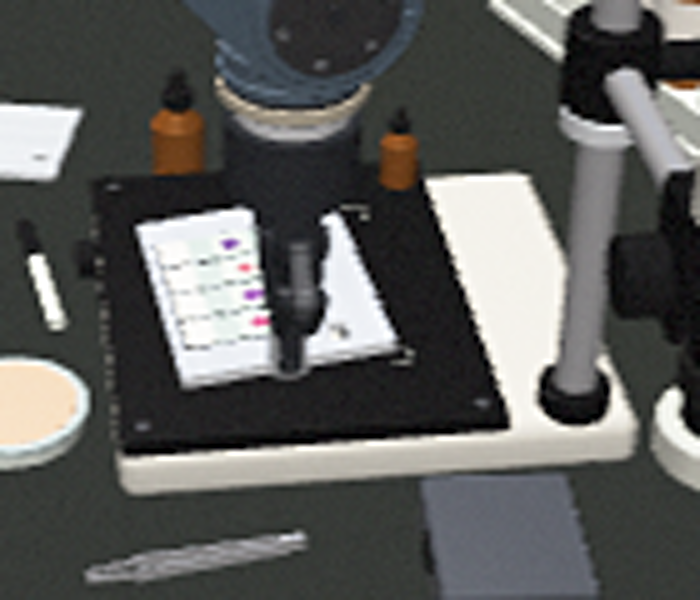

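View pics/wrist_a.png

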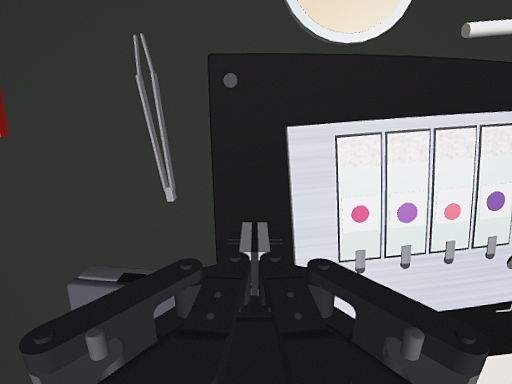

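Call:
carry_out(targets="0 0 -1 0 0 0 0;0 0 -1.8 0 0 0 0;0 0 -2.15 0 0 0 0;0 0 -2.15 0 0 0 0;0.17 0.47 -2.15 0 0 0 0;0.34 0.94 -2.15 0 0 0 0;0.48 1.32 -2.15 0 0 0 0;0.54 1.5 -2.15 0 0 0 0;0.54 1.5 -2.15 0 0 0 0")

```text
time: 3.88
position: [0.5101, -0.0259, 0.0739]
orientation: [-1.553, 0.274, -0.274]
force: [0.8, -0.1, -0.9]
grip_width: -0.0002
```

```bash
python3 look.py b wrist
```

```text
3.8833 [ 0.5101 -0.0259  0.0739] [-1.5533  0.2738 -0.2743] [ 0.81 -0.09 -0.92] -0.00018155566680785952
```

View pics/wrist_b.png

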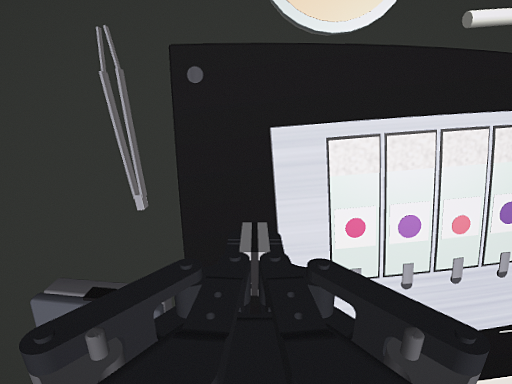

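Call:
carry_out(targets="0.07 0.19 0 0 0 0 0;0.13 0.38 0 0 0 0 0;0.17 0.47 0 0 0 0 0;0.2 0.56 0 0 0 0 0;0.24 0.66 0 0 0 0 0;0.27 0.75 0 0 0 0 0;0.3 0.85 0 0 0 0 0;0.34 0.94 0 0 0 0 0;0.37 1.04 0 0 0 0 0;0.4 1.13 0 0 0 0 0;0.4 1.13 0 0 0 0 0")

```text
time: 4.85
position: [0.514, -0.0148, 0.0738]
orientation: [-1.553, 0.274, -0.275]
force: [-0.8, -2.7, 0.7]
grip_width: 0.0
```

```bash
python3 look.py c wrist side
```

```text
4.85 [ 0.514  -0.0148  0.0738] [-1.5531  0.2743 -0.2747] [-0.77 -2.68  0.68] 2.1244043847451144e-05
```

View pics/wrist_c.png

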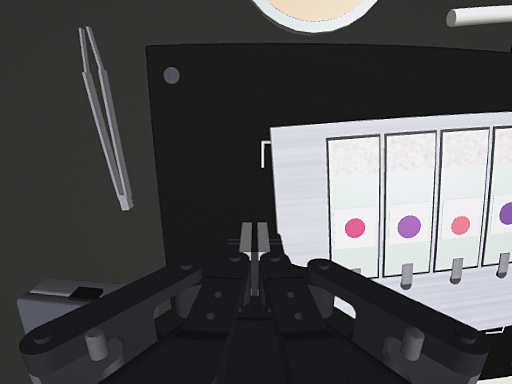

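View pics/side_c.png

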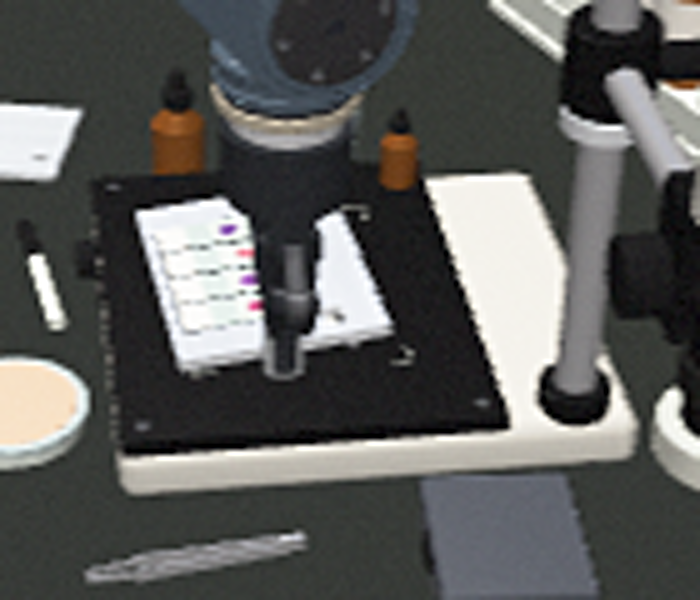

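```bash
python3 - <<'E'
from h import *
p=env.camera_params('wrist')
ex=np.array([.9414,-.3373]);ey=np.array([.3373,.9414]);c0=np.array([.5567,.0668])
for tag in 'abc':
    d=np.load(f'w_{tag}.npz'); p['R']=d['R'];p['t']=d['t']
    pts={'a':[(287,126,.06),(483,113,.06)],'b':[(271,127,.06),(511,111,.06)],'c':[(271,128,.06),(511,112,.06),(263,142,.052)]}[tag]
    W=[atz(p,q[:2],q[2])[:2] for q in pts]
    for w in W: print(tag,w.round(4),((w-c0)@ex).round(4),((w-c0)@ey).round(4))
    e=W[1]-W[0]; print(' yaw rel', -np.arctan2(e[0],e[1])+.344)
E
```

```text
a [ 0.4532 -0.0019] -0.0743 -0.0996
a [0.4843 0.1114] -0.0832 0.0175
 yaw rel 0.07633019016668208
b [0.455  0.0032] -0.0743 -0.0942
b [0.488  0.1243] -0.0841 0.031
 yaw rel 0.07759955403048208
c [0.4593 0.0141] -0.0739 -0.0824
c [0.4925 0.1353] -0.0835 0.0428
c [0.4653 0.0081] -0.0663 -0.0861
 yaw rel 0.07677386123838842
```

The plate has slid left 17 mm without turning; it was already in contact on the approach. It is now about 7.6 mm too far left, still twisted about +0.077. I'll push it back from the left, ahead of its centre, so that the push also turns it clockwise.

Call:
carry_out(targets="-0.2 -0.6 0 0 0 0 0;-0.3 -0.8 0.5 0 0 0 0;-0.3 -0.8 3 0 0 0 0;-0.3 -0.8 5 0 0 0 0;0.5 1 5.5 0 0 0 0;1.8 4 5.5 0 0 0 0;3.1 7 5.5 0 0 0 0;4.4 10 5.5 0 0 0 0;5.7 13 5.5 0 0 0 0;7 16 5.5 0 0 0 0;8 18.2 5.5 0 0 0 0;8.4 19 5 0 0 0 0;8.4 19 3 0 0 0 0;8.4 19 1 0 0 0 0;8.4 19 0.2 0 0 0 0;8.4 19 0.05 0 0 0 0;8.4 19 0.05 0 0 0 0")

```text
time: 6.37
position: [0.5978, 0.1744, 0.0743]
orientation: [-1.553, 0.275, -0.275]
force: [0.5, -0.4, -0.1]
grip_width: 0.0001
```

```bash
python3 look.py d wrist
```

```text
6.3667 [0.5978 0.1744 0.0743] [-1.5535  0.2754 -0.2745] [ 0.51 -0.45 -0.14] 0.00010307739679990832
```

View pics/wrist_d.png

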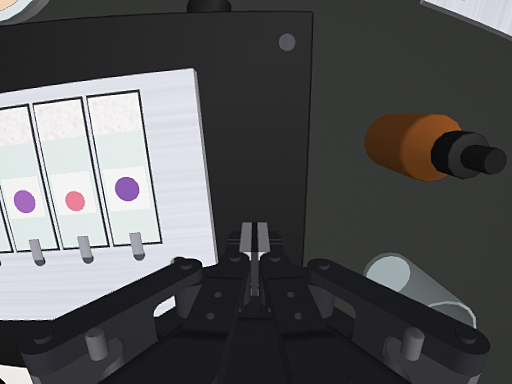

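Call:
carry_out(targets="-0.1 -0.28 -0.05 0 0 0 0;-0.2 -0.56 -0.05 0 0 0 0;-0.27 -0.75 -0.05 0 0 0 0;-0.32 -0.89 -0.05 0 0 0 0;-0.37 -1.04 -0.05 0 0 0 0;-0.42 -1.18 -0.05 0 0 0 0;-0.47 -1.32 -0.05 0 0 0 0;-0.5 -1.41 -0.05 0 0 0 0;-0.5 -1.41 -0.05 0 0 0 0")

```text
time: 7.17
position: [0.5931, 0.1609, 0.0741]
orientation: [-1.553, 0.274, -0.275]
force: [2.4, 2.9, 2.2]
grip_width: 0.0004
```

```bash
python3 look.py e wrist
```

```text
7.1667 [0.5931 0.1609 0.0741] [-1.553   0.2739 -0.275 ] [2.43 2.93 2.17] 0.00044959155106374433
```

View pics/wrist_e.png

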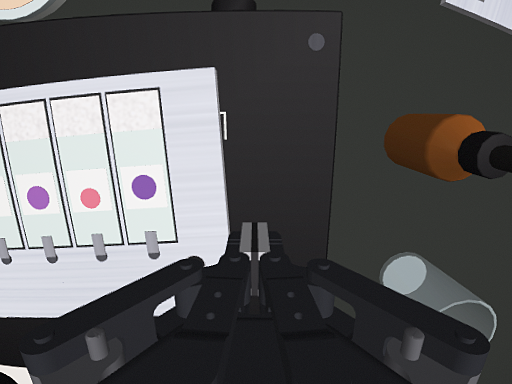

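```bash
cat > m.py <<'E'
from h import *
ex=np.array([.9414,-.3373]);ey=np.array([.3373,.9414]);c0=np.array([.5567,.0668])
def meas(tag,pts):
    p=env.camera_params('wrist'); d=np.load(f'w_{tag}.npz'); p['R']=d['R'];p['t']=d['t']
    out=[]
    for q in pts:
        w=atz(p,q[:2],q[2])[:2]; l=np.array([(w-c0)@ex,(w-c0)@ey])*1000; out.append(l); print(tag,q,l.round(1))
    return out
E
python3 - <<'E'
from m import *
for tag,pts in [('d',[(194,69,.06),(216,248,.0677)]),('e',[(215,67,.06),(228,230,.0677),(226,112,.052)])]:
    o=meas(tag,pts); e=o[1]-o[0]; print('yaw',np.arctan2(e[1],e[0]))
E
python3 - <<'E'
import cv2
for t in 'de':
    im=cv2.imread(f'pics/wrist_{t}.png'); cv2.imwrite(f'pics/z{t}.png',cv2.resize(im[40:270,120:320],None,fx=2.5,fy=2.5,interpolation=cv2.INTER_CUBIC))
E
```

```text
d (194, 69, 0.06) [-86.7  87.4]
d (216, 248, 0.0677) [ 2.4 95.1]
yaw 0.08714505791458867
e (215, 67, 0.06) [-87.2  83.1]
e (228, 230, 0.0677) [-7.8 87.6]
e (226, 112, 0.052) [-66.5  86.9]
yaw 0.05649889575237858
```

View pics/ze.png

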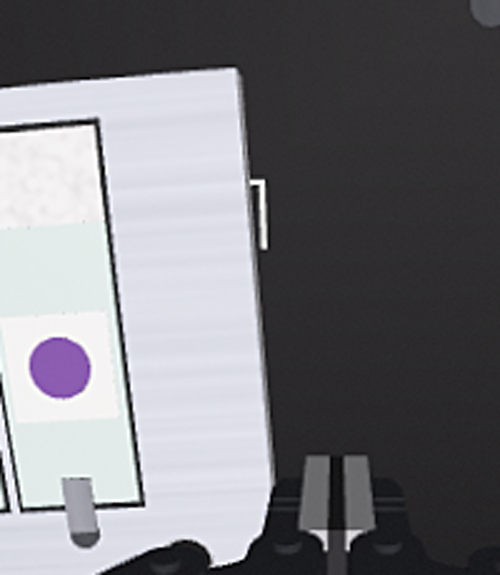

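Call:
carry_out(targets="-0.05 -0.12 0 0 0 0 0;-0.1 -0.26 0 0 0 0 0;-0.1 -0.26 0 0 0 0 0")

```text
time: 7.47
position: [0.592, 0.1582, 0.074]
orientation: [-1.553, 0.274, -0.275]
force: [1.6, 2.9, 2.6]
grip_width: 0.0003
```

```bash
python3 look.py f wrist;python3 - <<'E'
import cv2
for t in 'f':
    im=cv2.imread(f'pics/wrist_{t}.png'); cv2.imwrite(f'pics/z{t}.png',cv2.resize(im[40:270,120:320],None,fx=2.5,fy=2.5,interpolation=cv2.INTER_CUBIC))
E
```

```text
7.4667 [0.592  0.1582 0.074 ] [-1.5532  0.2741 -0.2747] [1.65 2.9  2.55] 0.0002768876099995068
```

View pics/zf.png

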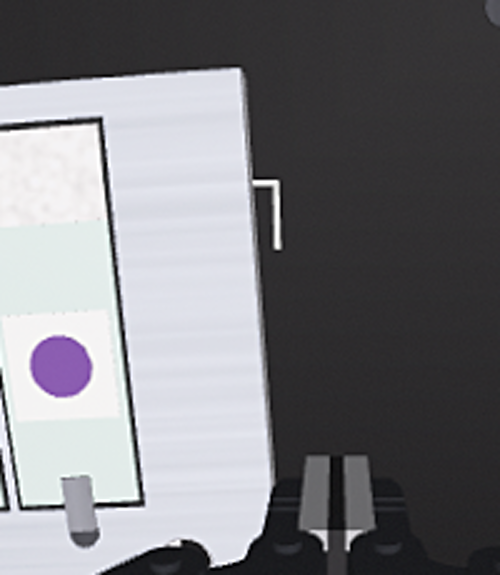

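```bash
python3 - <<'E'
from m import *
o=meas('f',[(216.4,67,.06),(228.4,230,.0677),(231.3,112.3,.052)]); e=o[1]-o[0]; a=np.arctan2(e[1],e[0]); print('yaw',a)
print(o[0]-np.array([[np.cos(a),-np.sin(a)],[np.sin(a),np.cos(a)]])@[-65,85])
# near push start: TCP local 
for l in [(-120,0),(-130,0)]: print(c0+l[0]/1e3*ex+l[1]/1e3*ey)
E
```

```text
f (216.4, 67, 0.06) [-87.3  80.8]
f (228.4, 230, 0.0677) [-8.  84.9]
f (231.3, 112.3, 0.052) [-66.5  86.7]
yaw 0.050889315467116086
[-18.09007181  -0.73488786]
[0.443732 0.107276]
[0.434318 0.110649]
```

Call:
carry_out(targets="0.2 0.6 0 0 0 0 0;0.3 0.8 0.5 0 0 0 0;0.3 0.8 3 0 0 0 0;0.3 0.8 5.5 0 0 0 0;-1 0 6 0 0 0 0;-3.8 -1.3 6 0 0 0 0;-6.6 -2.5 6 0 0 0 0;-9.4 -3.7 6 0 0 0 0;-12 -4.8 6 0 0 0 4;-13.6 -5.4 5.5 0 0 0 8.5;-13.9 -5.5 5 0 0 0 8.5;-13.9 -5.5 4 0 0 0 8.5;-13.9 -5.5 2.5 0 0 0 8.5;-13.9 -5.5 1 0 0 0 8.5;-13.9 -5.5 0 0 0 0 8.5;-13.9 -5.5 -0.5 0 0 0 8.5;-13.9 -5.5 -0.7 0 0 0 8.5;-13.9 -5.5 -0.7 0 0 0 8.5")

```text
time: 9.02
position: [0.4531, 0.1034, 0.0664]
orientation: [-1.554, 0.275, -0.274]
force: [1.1, -0.0, 0.1]
grip_width: 0.0853
```

```bash
python3 look.py g wrist side
```

```text
9.0167 [0.4531 0.1034 0.0664] [-1.5535  0.2748 -0.2739] [ 1.06 -0.    0.09] 0.08533267843251208
```

View pics/wrist_g.png

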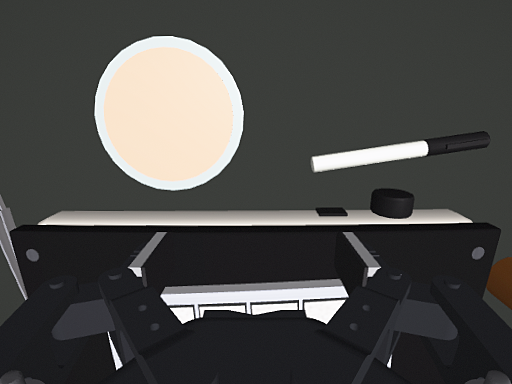

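View pics/side_g.png

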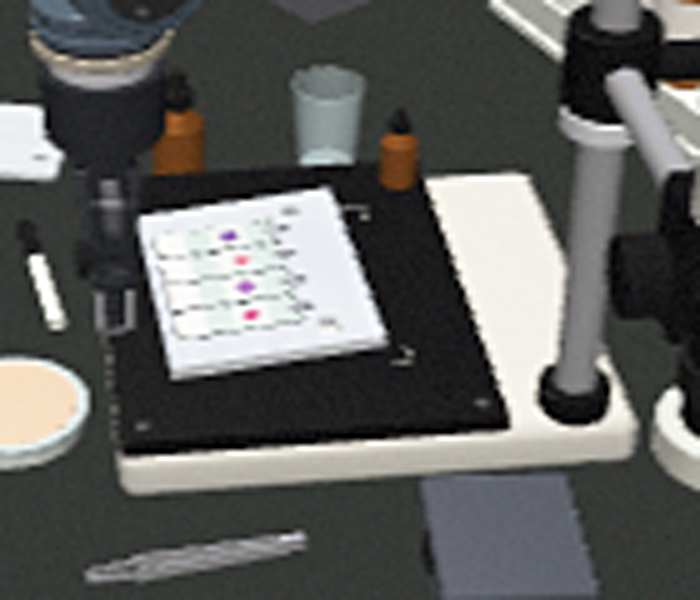

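Call:
carry_out(targets="0 0 -0.3 0 0 0 8.5;0 0 -0.5 0 0 0 8.5;0 0 -0.5 0 0 0 8.5;0.38 -0.13 -0.5 0 0 0 8.5;0.75 -0.27 -0.5 0 0 0 8.5;1 -0.36 -0.5 0 0 0 8.5;1.13 -0.4 -0.5 0 0 0 8.5;1.32 -0.47 -0.5 0 0 0 8.5;1.51 -0.54 -0.5 0 0 0 8.5;1.7 -0.61 -0.5 0 0 0 8.5;1.88 -0.67 -0.5 0 0 0 8.5;1.88 -0.67 -0.5 0 0 0 8.5")

```text
time: 10.12
position: [0.4715, 0.0966, 0.0617]
orientation: [-1.553, 0.275, -0.274]
force: [-2.5, 1.7, 2.1]
grip_width: 0.0852
```

```bash
python3 look.py i wrist side scene
```

```text
10.1167 [0.4715 0.0966 0.0617] [-1.5535  0.275  -0.2736] [-2.47  1.69  2.1 ] 0.08520636083702882
```

View pics/wrist_i.png

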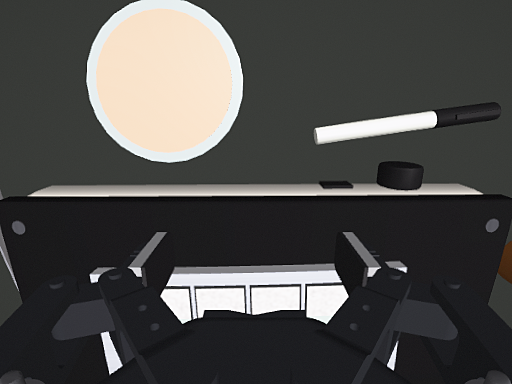

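View pics/scene_i.png

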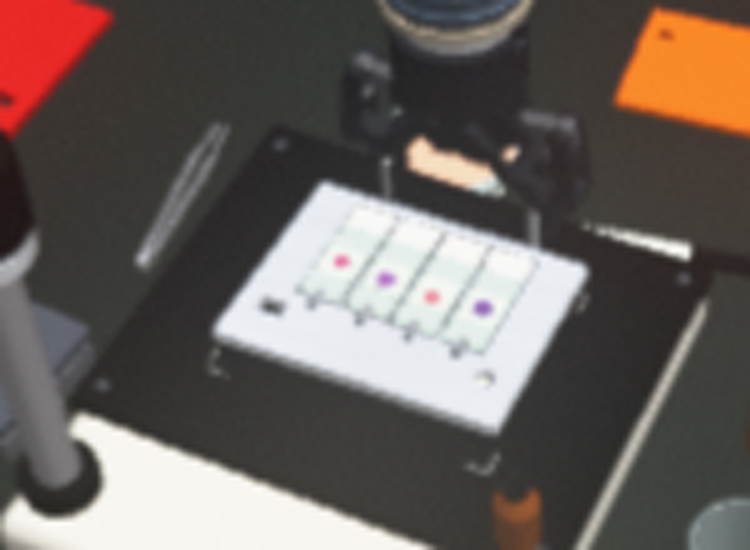

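View pics/side_i.png

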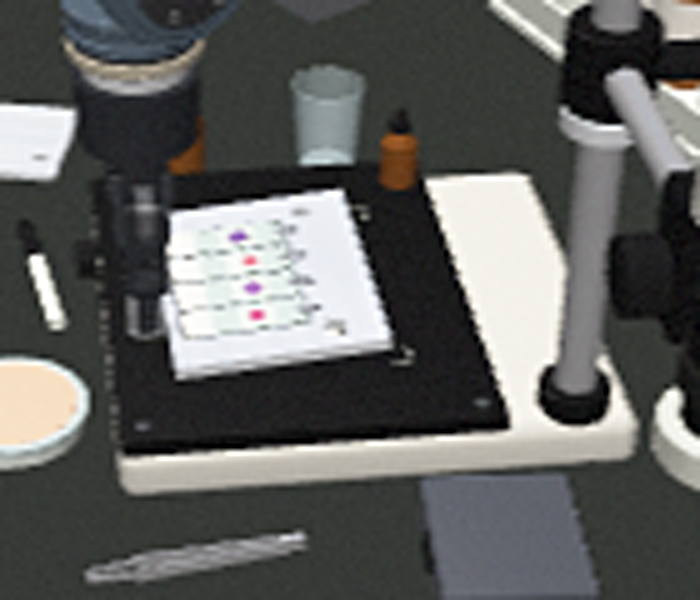

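```bash
python3 - <<'E'
from m import *
im=cv2.imread('pics/wrist_i.png'); cv2.imwrite('pics/zi.png',cv2.resize(im[230:320,70:430],None,fx=2.2,fy=2.2,interpolation=cv2.INTER_CUBIC))
o=meas('i',[(92,269,.06),(401,262,.06)]); e=o[1]-o[0]; print('yaw',-np.arctan2(e[0],e[1]),np.hypot(*e))
E
```

```text
i (92, 269, 0.06) [-79.9 -87.4]
i (401, 262, 0.06) [-83.5  76.8]
yaw 0.021908791773136017 164.20902660461016
```

View pics/zi.png

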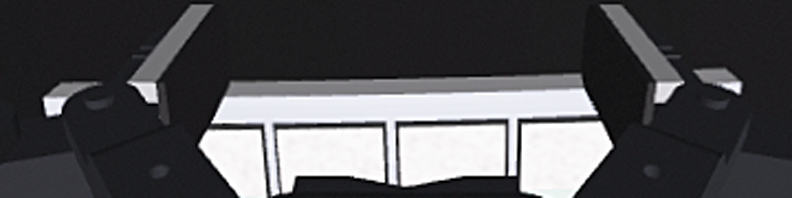

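Call:
carry_out(targets="0.19 -0.07 0 0 0 0 8.5;0.38 -0.13 0 0 0 0 8.5;0.56 -0.2 0 0 0 0 8.5;0.75 -0.27 0 0 0 0 8.5;0.85 -0.31 0 0 0 0 8.5;0.85 -0.31 0 0 0 0 8.5")

```text
time: 10.77
position: [0.4798, 0.0934, 0.0617]
orientation: [-1.554, 0.275, -0.274]
force: [-4.5, 1.1, 2.2]
grip_width: 0.0851
```

Call:
carry_out(targets="-0.5 0.2 0 0 0 0 8.5;-1 0.36 0.5 0 0 0 8.5;-1 0.36 3 0 0 0 8.5;-1 0.36 6 0 0 0 8.5;0.5 0 10 0 0 0 8.5;2 -0.7 14 0 0 0 8.5;4 -1.4 17 0 0 0 8.5;6 -2.1 17.5 0 0 0 8.5;7 -2.5 17.5 0 0 0 8.5;7 -2.5 17.5 0 0 0 8.5;7 -2.5 17.5 0 0 0 8.5")

```text
time: 11.68
position: [0.549, 0.0685, 0.2352]
orientation: [-1.554, 0.277, -0.273]
force: [-0.2, -0.3, -0.2]
grip_width: 0.0851
```

```bash
python3 look.py j wrist;python3 - <<'E'
import cv2
im=cv2.imread('pics/wrist_j.png'); cv2.imwrite('pics/zj.png',cv2.resize(im[60:260,110:400],None,fx=2.7,fy=2.7,interpolation=cv2.INTER_CUBIC))
E
```

```text
11.6833 [0.549  0.0685 0.2352] [-1.5539  0.277  -0.2726] [-0.17 -0.34 -0.23] 0.08511628604990042
```

View pics/zj.png

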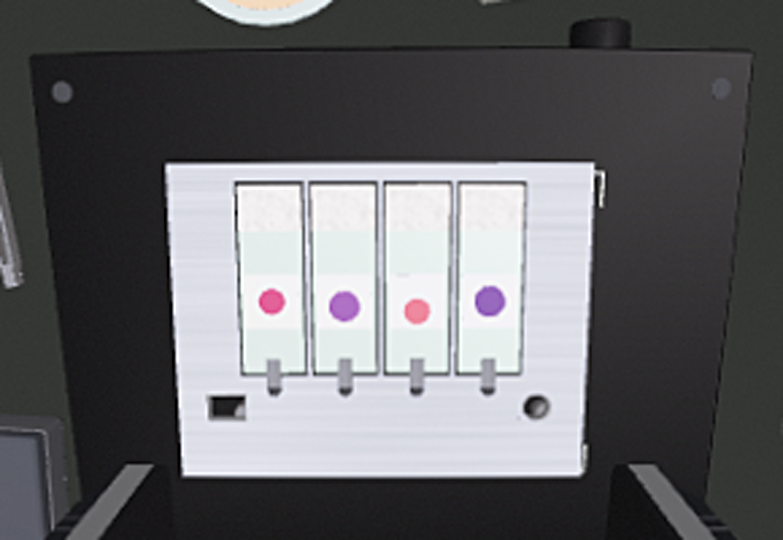

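```bash
python3 - <<'E'
from m import *
f=lambda u,v,z:(110+(u+.5)/2.7-.5,60+(v+.5)/2.7-.5,z)
o=meas('j',[f(594,163,.06),f(166,164,.06),f(581,476,.07),f(182,477,.07),f(536,407,.0677),f(227,407,.0677),f(722,88,.052),f(62,92,.052),f(752,53,.052),f(31,56,.052),f(606,171,.052),f(600,171,.052)])
p=env.camera_params('wrist'); d=np.load('w_j.npz'); p['R']=d['R'];p['t']=d['t']
for l in [(35,65,.061),(35,-65,.061)]:
    w=c0+l[0]/1e3*ex+l[1]/1e3*ey; u=proj(p,[*w,l[2]])[0]; print((u-[110,60])*2.7)
E
```

```text
j (329.68518518518516, 120.05555555555554, 0.06) [-70.3  80. ]
j (171.16666666666666, 120.42592592592592, 0.06) [-71.1 -89.7]
j (324.8703703703703, 235.98148148148147, 0.07) [59.6 80.1]
j (177.0925925925926, 236.35185185185185, 0.07) [ 59.1 -90.9]
j (308.2037037037037, 210.42592592592592, 0.0677) [28.9 59.7]
j (193.75925925925924, 210.42592592592592, 0.0677) [ 28.2 -69.8]
j (377.09259259259255, 92.27777777777777, 0.052) [-100.   132.5]
j (132.64814814814815, 93.75925925925927, 0.052) [-100.2 -132.5]
j (388.2037037037037, 79.31481481481481, 0.052) [-113.6  143.6]
j (121.16666666666667, 80.42592592592592, 0.052) [-114.4 -143.8]
j (334.1296296296296, 123.0185185185185, 0.052) [-67.   87.2]
j (331.9074074074074, 123.0185185185185, 0.052) [-67.   84.8]
[543.82371019 414.17222271]
[241.63370392 415.84702079]
```

```bash
python3 - <<'E'
import cv2
im=cv2.imread('pics/wrist_j.png')
a=cv2.resize(im[195:225,180:330],None,fx=5.3,fy=5.3,interpolation=cv2.INTER_CUBIC); cv2.imwrite('pics/zj2.png',a)
E
```

```text
(no output)
```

View pics/zj2.png

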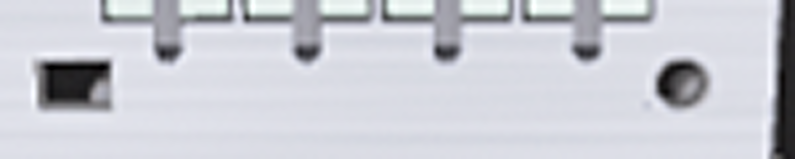

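The plate is now square (yaw about −0.005). It needs 5.7 mm more forward and 5.1 mm left, and the pins show at the slot's right/lower corner and in the round hole. Next is a second, careful push from the right.

Call:
carry_out(targets="-1 -2 0 0 0 0 0;-2 -5 0 0 0 0 0;-3 -8 0 0 0 0 0;-3.5 -10 0 0 0 0 0;-3.6 -10.5 -3 0 0 0 0;-3.6 -10.5 -6 0 0 0 0;-3.6 -10.5 -9 0 0 0 0;-3.6 -10.5 -12 0 0 0 0;-3.6 -10.5 -14.5 0 0 0 0;-3.6 -10.5 -15.8 0 0 0 0;-3.6 -10.5 -16.15 0 0 0 0;-3.6 -10.5 -16.15 0 0 0 0")

```text
time: 12.73
position: [0.5128, -0.036, 0.0742]
orientation: [-1.553, 0.277, -0.272]
force: [-0.4, -0.0, 0.3]
grip_width: 0.0001
```

```bash
python3 look.py k wrist; python3 -c "
from m import *
w=env.get_state()['position'][:2]-c0; print(w@ex,w@ey)"
```

```text
12.7333 [ 0.5128 -0.036   0.0742] [-1.5534  0.2767 -0.2718] [-0.43 -0.    0.34] 6.38592168649756e-05
-0.005892855099203391 -0.11144908271029401
```

View pics/wrist_k.png

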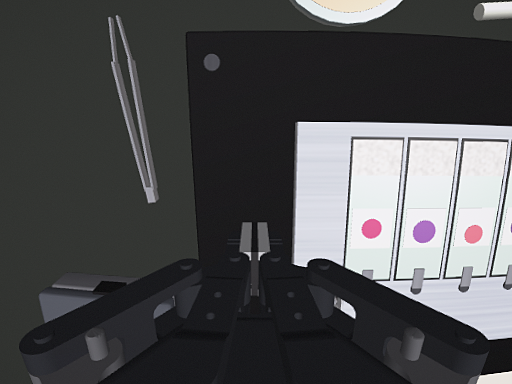

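Call:
carry_out(targets="0.1 0.28 0 0 0 0 0;0.2 0.56 0 0 0 0 0;0.27 0.75 0 0 0 0 0;0.3 0.85 0 0 0 0 0;0.34 0.94 0 0 0 0 0;0.37 1.04 0 0 0 0 0;0.4 1.13 0 0 0 0 0;0.43 1.22 0 0 0 0 0;0.44 1.24 0 0 0 0 0;0.44 1.24 0 0 0 0 0")

```text
time: 13.62
position: [0.5188, -0.0244, 0.0756]
orientation: [-1.554, 0.274, -0.275]
force: [-0.4, -4.9, 3.2]
grip_width: 0.0002
```

```bash
python3 look.py l wrist; python3 -c "
from m import *
w=env.get_state()['position'][:2]-c0; print(w@ex,w@ey)
im=cv2.imread('pics/wrist_l.png'); cv2.imwrite('pics/zl.png',cv2.resize(im[100:250,220:512],None,fx=2.7,fy=2.7,interpolation=cv2.INTER_CUBIC))"
```

```text
13.6167 [ 0.5188 -0.0244  0.0756] [-1.5537  0.2739 -0.275 ] [-0.43 -4.89  3.2 ] 0.00021312986893853264
-0.004944788349988027 -0.09861546755411017
```

View pics/zl.png

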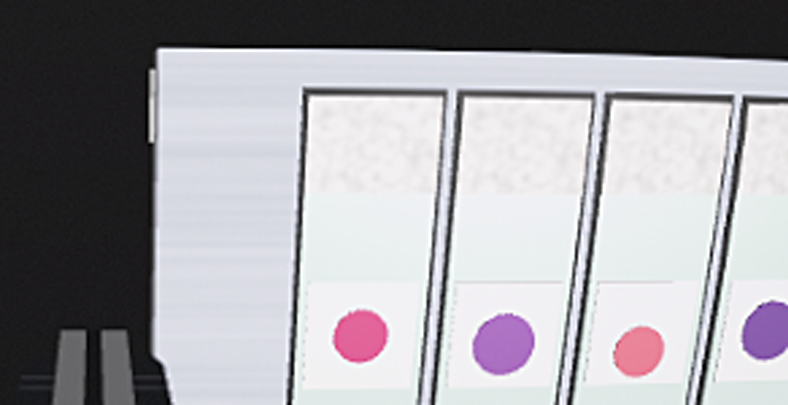

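```bash
python3 -c "
from m import *
o=meas('l',[(278,117.4,.06),(511,122,.06),(274.8,126.5,.052)])
e=o[1]-o[0];print(-np.arctan2(e[0],e[1]))"
```

```text
l (278, 117.4, 0.06) [-71.2 -86.4]
l (511, 122, 0.06) [-70.6  38.1]
l (274.8, 126.5, 0.052) [-66.4 -87.3]
-0.004309372245539794
```

Call:
carry_out(targets="0.03 0.09 0 0 0 0 0;0.06 0.17 0 0 0 0 0;0.06 0.17 0 0 0 0 0")

```text
time: 13.92
position: [0.5194, -0.0226, 0.0756]
orientation: [-1.554, 0.274, -0.275]
force: [0.1, -4.6, 4.4]
grip_width: 0.0
```

```bash
python3 look.py n wrist; python3 -c "
from m import *
w=env.get_state()['position'][:2]-c0; print(w@ex,w@ey)
im=cv2.imread('pics/wrist_n.png'); cv2.imwrite('pics/zn.png',cv2.resize(im[100:250,220:512],None,fx=2.7,fy=2.7,interpolation=cv2.INTER_CUBIC))"
```

```text
13.9167 [ 0.5194 -0.0226  0.0756] [-1.5536  0.274  -0.275 ] [ 0.08 -4.59  4.4 ] 4.4182295190894276e-06
-0.0049592103726531864 -0.0967228726542744
```

View pics/zn.png

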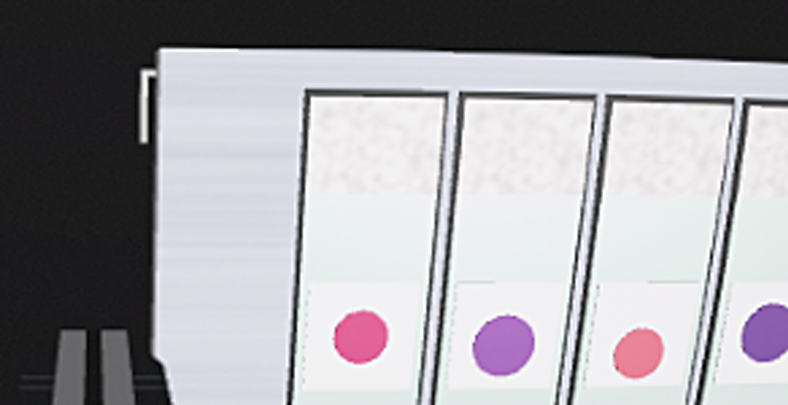

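Call:
carry_out(targets="-0.2 -0.6 0 0 0 0 0;-0.3 -0.8 0.5 0 0 0 0;-0.3 -0.8 3 0 0 0 0;-0.5 -0.3 5 0 0 0 2;-1.5 2 5.5 0 0 0 5;-2.6 5 5.5 0 0 0 8.5;-3.8 8 5.5 0 0 0 8.5;-4.8 11 5.5 0 0 0 8.5;-5.4 12.2 5 0 0 0 8.5;-5.4 12.2 4 0 0 0 8.5;-5.4 12.2 2 0 0 0 8.5;-5.4 12.2 0.2 0 0 0 8.5;-5.4 12.2 -0.8 0 0 0 8.5;-5.4 12.2 -1.2 0 0 0 8.5;-5.4 12.2 -1.2 0 0 0 8.5;-5.4 12.2 -1.2 0 0 0 8.5")

```text
time: 15.3
position: [0.4655, 0.0993, 0.0636]
orientation: [-1.553, 0.275, -0.275]
force: [-0.2, 0.2, -0.3]
grip_width: 0.0851
```

```bash
python3 look.py o wrist; python3 -c "
from m import *
w=env.get_state()['position'][:2]-c0; print(w@ex,w@ey)"
```

```text
15.3 [0.4655 0.0993 0.0636] [-1.5532  0.2747 -0.2751] [-0.23  0.22 -0.29] 0.08506092303444274
-0.09669657448968275 -1.7748673092232226e-05
```

View pics/wrist_o.png

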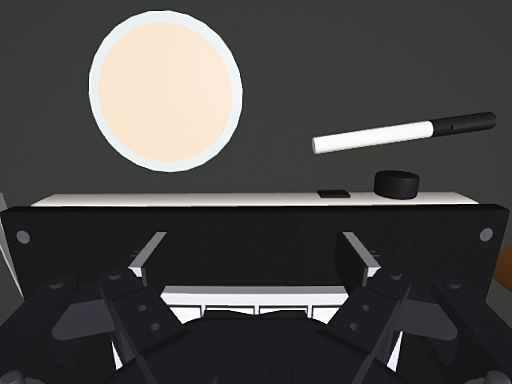

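Call:
carry_out(targets="0 0 -0.2 0 0 0 8.5;0.38 -0.13 -0.2 0 0 0 8.5;0.7 -0.25 -0.2 0 0 0 8.5;0.9 -0.32 -0.2 0 0 0 8.5;1.08 -0.39 -0.2 0 0 0 8.5;1.23 -0.44 -0.2 0 0 0 8.5;1.37 -0.49 -0.2 0 0 0 8.5;1.5 -0.54 -0.2 0 0 0 8.5;1.62 -0.58 -0.2 0 0 0 8.5;1.74 -0.62 -0.2 0 0 0 8.5;1.83 -0.65 -0.2 0 0 0 8.5;1.88 -0.67 -0.2 0 0 0 8.5;1.88 -0.67 -0.2 0 0 0 8.5")

```text
time: 16.43
position: [0.4838, 0.093, 0.0612]
orientation: [-1.553, 0.275, -0.274]
force: [-3.0, 2.5, 1.5]
grip_width: 0.0851
```

```bash
python3 look.py q wrist scene side; python3 -c "
from m import *
w=env.get_state()['position'][:2]-c0; print(w@ex,w@ey)"
```

```text
16.4333 [0.4838 0.093  0.0612] [-1.5533  0.2747 -0.2741] [-3.04  2.47  1.47] 0.08513238932116475
-0.07741153360743279 4.684949999326378e-05
```

View pics/scene_q.png

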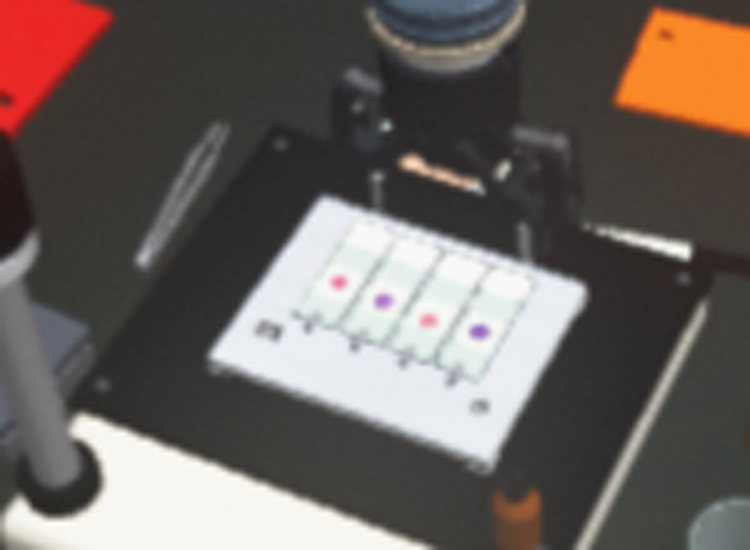

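View pics/side_q.png

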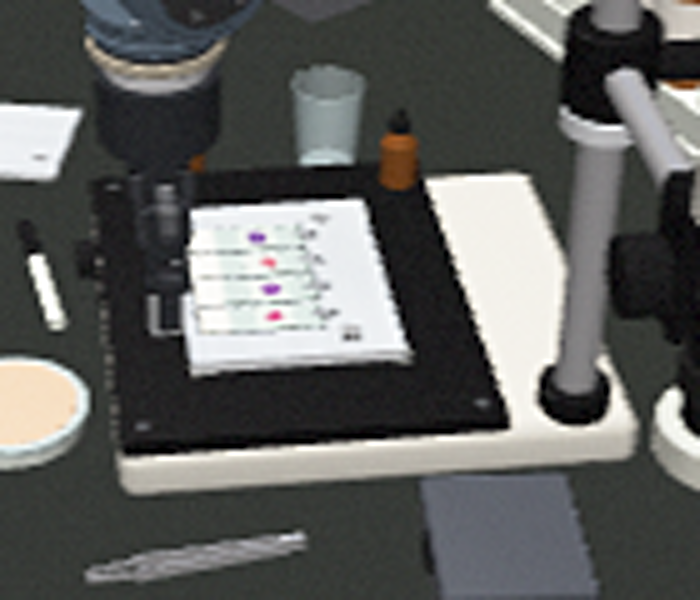

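Call:
carry_out(targets="0.07 -0.02 0 0 0 0 8.5;0.14 -0.05 0 0 0 0 8.5;0.14 -0.05 0 0 0 0 8.5")

```text
time: 16.83
position: [0.4851, 0.0924, 0.0612]
orientation: [-1.553, 0.275, -0.274]
force: [-3.6, 1.9, 2.3]
grip_width: 0.0852
```

Call:
carry_out(targets="-0.5 0.2 0 0 0 0 8.5;-1 0.36 0.5 0 0 0 8.5;-1 0.36 3 0 0 0 8.5;-1 0.36 6 0 0 0 8.5;0.5 0 10 0 0 0 8.5;2 -0.7 14 0 0 0 8.5;4 -1.4 17 0 0 0 8.5;6 -2.1 17.5 0 0 0 8.5;7 -2.5 17.5 0 0 0 8.5;7 -2.5 17.5 0 0 0 8.5;7 -2.5 17.5 0 0 0 8.5")

```text
time: 17.75
position: [0.5542, 0.0674, 0.2348]
orientation: [-1.554, 0.277, -0.273]
force: [-0.4, 0.4, 0.4]
grip_width: 0.0849
```

```bash
python3 look.py r wrist side;python3 - <<'E'
import cv2
im=cv2.imread('pics/wrist_r.png'); cv2.imwrite('pics/zr.png',cv2.resize(im[60:260,110:400],None,fx=2.7,fy=2.7,interpolation=cv2.INTER_CUBIC))
E
```

```text
17.75 [0.5542 0.0674 0.2348] [-1.5539  0.2769 -0.2727] [-0.44  0.38  0.4 ] 0.08492552616998292
```

View pics/zr.png

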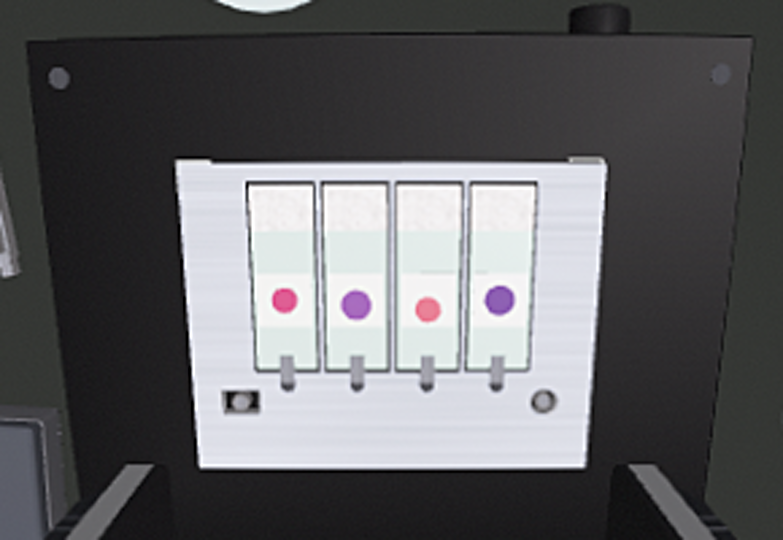

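View pics/side_r.png

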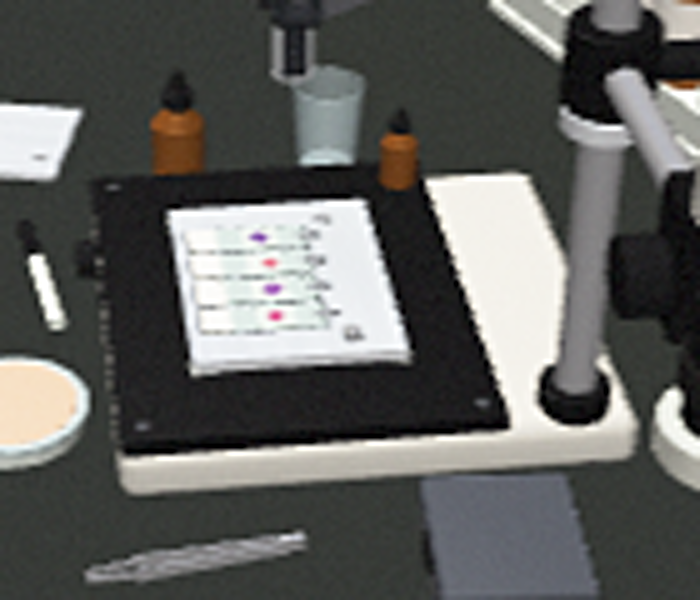

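```bash
python3 - <<'E'
from m import *
f=lambda u,v,z:(110+(u+.5)/2.7-.5,60+(v+.5)/2.7-.5,z)
o=meas('r',[f(606,160,.06),f(176,161,.06),f(587,468,.06),f(198,468,.06),f(543,401,.06),f(241,401,.06)])
print('near w',np.hypot(*(o[0]-o[1])),'far w',np.hypot(*(o[2]-o[3])),'depth',np.hypot(*(o[0]-o[2])))
o=meas('j',[f(594,163,.06),f(166,164,.06),f(581,476,.06),f(182,477,.06)])
print('before: near w',np.hypot(*(o[0]-o[1])),'far w',np.hypot(*(o[2]-o[3])),'depth',np.hypot(*(o[0]-o[2])))
p=env.camera_params('wrist'); d=np.load('w_r.npz'); p['R']=d['R'];p['t']=d['t']
for l in [(35,65,.061),(35,-65,.061)]:
    w=c0+l[0]/1e3*ex+l[1]/1e3*ey; u=proj(p,[*w,l[2]])[0]; print((u-[110,60])*2.7)
im=cv2.imread('pics/wrist_r.png')
a=cv2.resize(im[193:240,175:335],None,fx=5,fy=5,interpolation=cv2.INTER_CUBIC); cv2.imwrite('pics/zr2.png',a)
E
```

```text
r (334.1296296296296, 118.94444444444444, 0.06) [-66.2  85.3]
r (174.87037037037038, 119.31481481481481, 0.06) [-66.9 -84.7]
r (327.0925925925926, 233.0185185185185, 0.06) [65.5 85.9]
r (183.01851851851853, 233.0185185185185, 0.06) [ 64.5 -85.7]
r (310.7962962962963, 208.2037037037037, 0.06) [34.1 64.8]
r (198.94444444444446, 208.2037037037037, 0.06) [ 33.4 -64.6]
near w 170.0138121094043 far w 171.5815886442644 depth 131.6893925174463
j (329.68518518518516, 120.05555555555554, 0.06) [-70.3  80. ]
j (171.16666666666666, 120.42592592592592, 0.06) [-71.1 -89.7]
j (324.8703703703703, 235.98148148148147, 0.06) [64.2 82.9]
j (177.0925925925926, 236.35185185185185, 0.06) [ 63.8 -94.1]
before: near w 169.6660661795519 far w 176.97799424897454 depth 134.57985221035642
[543.01722658 402.86162869]
[238.99286911 404.55943164]
```

View pics/zr2.png

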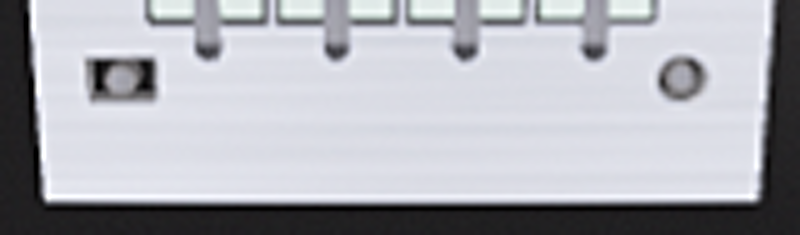

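The pins appear centred in hole and slot. However, the apparent far width (171.6 against 170 mm) doesn't rule out the far side still being a couple of mm high. I'll take more views and fit the plate's tilt properly.

Call:
carry_out(targets="0.5 2 0 0 0 0 8.5;1.5 5 0 0 0 0 8.5;2.5 7 0 0 0 0 8.5;2.7 7.5 0 0 0 0 8.5;2.7 7.5 0 0 0 0 8.5;2.7 7.5 0 0 0 0 8.5")

```text
time: 18.35
position: [0.5815, 0.1422, 0.2356]
orientation: [-1.554, 0.275, -0.273]
force: [-0.4, 0.1, -0.3]
grip_width: 0.0855
```

```bash
python3 look.py s wrist
```

```text
18.35 [0.5815 0.1422 0.2356] [-1.5541  0.275  -0.2728] [-0.4   0.06 -0.28] 0.08546984366872398
```

Call:
carry_out(targets="-1 -3 2 0 0 0 8.5;-2 -6 4 0 0 0 8.5;-3 -9 6 0 0 0 8.5;-4 -12 8 0 0 0 8.5;-5 -14 9 0 0 0 8.5;-5 -15 9 0 0 0 8.5;-5 -15 9 0 0 0 8.5;-5 -15 9 0 0 0 8.5")

```text
time: 19.07
position: [0.5321, -0.0078, 0.3255]
orientation: [-1.553, 0.276, -0.275]
force: [-0.8, -0.2, -1.0]
grip_width: 0.0851
```

```bash
python3 look.py t wrist scene; python3 - <<'E'
import cv2,numpy as np
a=np.hstack([cv2.imread(f'pics/wrist_{t}.png')[40:280,60:450] for t in 'st'])
cv2.imwrite('pics/st.png',a)
E
```

```text
19.0667 [ 0.5321 -0.0078  0.3255] [-1.553   0.2764 -0.2747] [-0.76 -0.2  -1.  ] 0.08510472970163786
```

View pics/st.png

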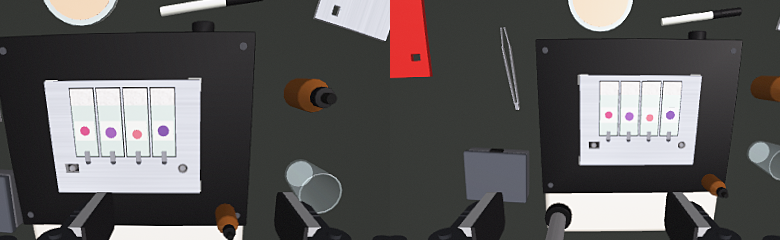

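View pics/scene_t.png

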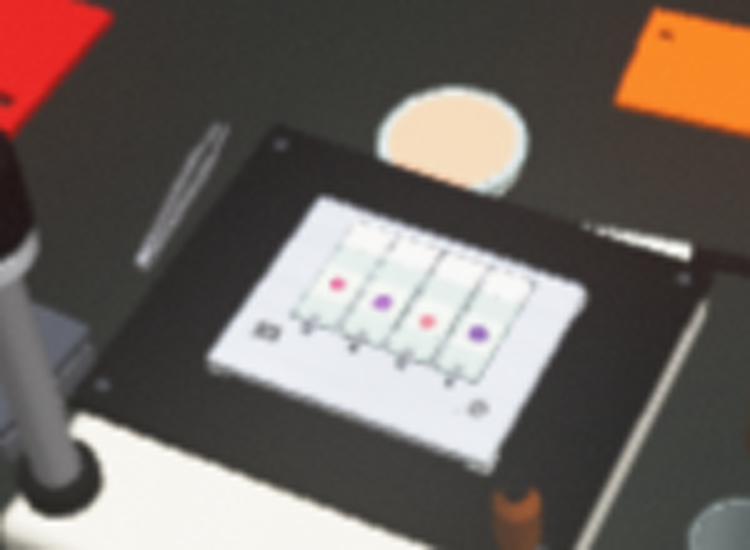

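```bash
cat > fit.py <<'E'
from m import *
from scipy.optimize import least_squares
from scipy.ndimage import map_coordinates
P0=env.camera_params('wrist')
def cam(t):
    p=dict(P0); d=np.load(f'w_{t}.npz'); p['R']=d['R'];p['t']=d['t']; return p
Rs=np.array([[ex[0],ey[0],0],[ex[1],ey[1],0],[0,0,1]])
def pts(v,L):
    x,y,yaw,z,pitch,roll=v
    R=cv2.Rodrigues(np.array([0,0,yaw]))[0]@cv2.Rodrigues(np.array([roll,-pitch,0]))[0]
    X=(R@L.T).T+[x,y,z]
    return (Rs@X.T).T+[c0[0],c0[1],0]
n=25
u=np.linspace(-.6,.6,n)
L=np.vstack([np.c_[np.full(n,-65),u*85],np.c_[np.full(n,65),np.linspace(-.9,.9,n)*85],np.c_[np.linspace(-.6,.8,n)*65,np.full(n,85)],np.c_[np.linspace(-.6,.8,n)*65,np.full(n,-85)]])/1e3
N=np.vstack([np.tile([-1,0],(n,1)),np.tile([1,0],(n,1)),np.tile([0,1],(n,1)),np.tile([0,-1],(n,1))])
L3=np.c_[L,np.zeros(4*n)]; N3=np.c_[N,np.zeros(4*n)]
def obs(t,v):
    im=cv2.GaussianBlur(cv2.cvtColor(cv2.imread(f'pics/wrist_{t}.png'),cv2.COLOR_BGR2GRAY).astype(float),(0,0),.6)
    p=cam(t); a=proj(p,pts(v,L3)); b=proj(p,pts(v,L3+N3*1e-3)); nn=(b-a); nn/=np.linalg.norm(nn,axis=1)[:,None]
    s=np.arange(-4,4.01,.1); out=np.full((len(a),2),np.nan)
    for i in range(len(a)):
        q=a[i]+s[:,None]*nn[i]; g=map_coordinates(im,[q[:,1],q[:,0]],order=1)
        lo,hi=g[-5:].mean(),g[:5].mean()
        if hi-lo<60: continue
        k=np.where(g<(hi+lo)/2)[0]
        if len(k): out[i]=a[i]+s[k[0]]*nn[i]
    return out,nn
def run(tags,v0):
    v=np.array(v0,float); off=np.zeros(2*len(tags))
    for it in range(4):
        O=[obs(t,v) for t in tags]
        def res(w):
            r=[]
            for k,t in enumerate(tags):
                p=cam(t); o,nn=O[k]
                X=pts(w[:6],L3); X[:,:2]+=w[6+2*k:8+2*k]
                d=((proj(p,X)-o)*nn).sum(1); r.append(d[~np.isnan(d)])
            return np.concatenate(r+[w[6:]/.001*1.])
        s=least_squares(res,np.r_[v,off],x_scale=.01,loss='soft_l1'); v=s.x[:6]; off=s.x[6:]
    print(tags,'x y mm',(v[:2]*1e3).round(2),'yaw',v[2].round(4),'top z',(v[3]*1e3).round(2),'pitch,roll deg',np.degrees(v[4:]).round(2),'rms',np.sqrt(np.mean(s.fun**2)).round(3),len(s.fun))
E
python3 - <<'E'
from fit import *
run(['j'],[-.006,-.005,-.005,.065,.078,0])
for T in (['r'],['s'],['t'],['r','s','t']): run(T,[-.0005,0,0,.061,0.02,0])
E
```

```text
['j'] x y mm [-6.12 -5.22] yaw -0.0037 top z 65.95 pitch,roll deg [4.83 0.22] rms 0.156 102
['r'] x y mm [-0.53  0.05] yaw -0.0042 top z 60.61 pitch,roll deg [0.53 0.17] rms 0.07 102
['s'] x y mm [-0.68  0.35] yaw -0.0058 top z 60.98 pitch,roll deg [0.1  0.05] rms 0.146 102
['t'] x y mm [-0.61 -0.25] yaw -0.0038 top z 61.28 pitch,roll deg [ 0.31 -0.07] rms 0.111 102
['r', 's', 't'] x y mm [-0.61  0.07] yaw -0.0047 top z 60.82 pitch,roll deg [0.36 0.08] rms 0.123 306
```

The fit is flat: pitch is about 0.4° over three views, where the same method gave 4.8° while the plate was propped up (nominal 4.5°). Top face is at about 60.8 mm, centred within 0.7 mm. The hand is well clear, so I'm handing in.

```bash
python3 -c "
from h import *
print(env.get_state()['force']); print(env.finish_job())"
```

```text
[ 0.89515835 -0.29314924 -0.08011263]
the job is handed in; nothing more can be done
None
```

The carrier now lies flat on the stage with both holes over the pins. I handed the job in at about 19 s with the hand 25 cm clear.

**What I did:** I pushed the plate sideways with shut fingertips, from the right, then the left, then the right again. Two forward pushes with open fingers on the near edge then squared it and dropped it over the pins. I did not lift or prise it.

**Last checks:**
- **Seating:** A fit to three wrist views put the plate within 0.7 mm of the stage centre. Its twist was about −0.005 rad and its top face 60.8 mm above the bench (60 mm expected).
- **Pins:** Both showed centred in the round hole and the slot.
- **Tilt:** It came out at 0.1 to 0.5° in the separate views and 0.36° combined. The same fit read 4.8° when the plate was propped at about 4.5°, so I take this as flat.
- **Other things:** In the last pictures the bottles and other objects looked to be where they were. I did not measure their positions.

**What disagreed:**
- **First push:** It went too far, about 17 mm instead of 9.6 mm, because the fingers touched the plate earlier than I had judged.
- **First forward push:** It let the plate drift about 4 mm to the right. I corrected both errors before the final push.
- **Rough check:** A hand-picked corner measurement suggested the far edge might still be 2 to 3 mm high. The three-view fit did not bear that out.

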